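Lay out the clinic's prep mat for the next patient

ROBOT

A 6-joint arm with a two-finger parallel gripper is mounted at the origin on the work surface. World frame = base frame: x ahead of the robot, y to its left, z up, the work surface at z = 0. Lengths are in m, angles in rad, forces in N, time in s.
With the tool pointing down it reaches from about 0.35 to 0.925 m from the base axis. Payload 6.4 kg.
Tool frame: the origin (TCP) lies between the finger pads; the fingertips stand 25 mm ahead of it and the grasp point (between the pads) lies 6 mm ahead of it; z points along the fingers, y is the line along which they close (so a half turn about z gives the same grasp; the last joint's range is limited). The gripper opens to 94 mm and grips with 3 to 60 N. Pads are 16 mm wide; open, the fingers measure 119 mm over their backs; the gripper's body (75 mm by 177 mm) begins 78 mm behind the grasp point.
Start: joints at [1.174, 0.245, 1.558, -0, 1.339, -0.174], TCP at [0.144, 0.634, 0.23] pointing down, gripper open.
Joint ranges: [-3.13, 3.13], [-1.02, 2.26], [0.13, 2.54], [-0.95, 4.09], [0.21, 2.88], [-2.74, 2.74]. Speed limits (rad/s): [2.57, 2.57, 3.14, 3.14, 3.14, 3.14].

INTERFACE

Orientations are given as [roll, pitch, yaw] about the fixed x, y, z axes, in that order (R = Rz(yaw) Ry(pitch) Rx(roll)).
In Python, from plant import bot gives the robot as it stands. The module is installed in compiled form; this text tells all that it offers.
- The arm moves only by the tool send_rows, never from a script. Its argument "increments" is a list of rows, each an object with "slide": the shift along the tool's x, y, z as a fraction of full scale, a list of three; "twist": the turn about the tool's z as a fraction of full scale. A call has 1 to 8 rows; each row is the pose to reach, as a shift and turn from the pose commanded when the call began, along the tool's axes at that moment, turning the shorter way round; what a row does not reach only later rows make up. Full scale, the value 1, is 0.4 m for a shift and pi rad for a turn. A row lasts 1/8 s, in which the tool goes at most 62.5 mm and 10.7 degrees, less where a joint would pass 70% of its speed; a pose out of reach is approached as far as the arm can. A call with a number of a shift or a turn outside -1 to 1 is refused whole. A call with a gripper value outside its range is refused whole. "fingers" is the closure, from 0 (fully open) to 1 (shut), set as the call begins (left out, the last holds). The fingers move at their own pace and stop on an object; the grip force is fixed at half the most. Time passes only in rows, so rows that repeat a pose let the fingers close. It gives the time, the measured TCP pose, the force, the opening and the grip force at its end, in the units of the state.
- bot.sense(): the state, without advancing time (a new reading comes with each control period).
- bot.get_image(name): name is "scene" or "top" or "wrist"; returns a dict with "pixels" (400x640x3 uint8, red, green, blue), "depth" (400x640 float32, m along the optical axis (not along the pixel's ray), 0 where there is no reading), "fx", "fy", "cx", "cy" (pixels), "pose" (4x4, takes a point from camera to world coordinates); the wrist camera has in their place "tool_from_camera" (4x4, takes a point from camera to tool coordinates, whose origin is the TCP and whose axes are the flange's). Camera axes: x right, y up, looking along -z (the intrinsics and any distortion apply to the point x, -y, -z); pixel columns grow to the right and rows downward; lengths in m; the calibration is good to about 2 mm. A picture is of the moment at which its call begins: read the wrist's pose just before it.
- bot.hand_in(): hands the job in; it is judged then, once.
The state is a dict: "t": time; "qpos": joint angles; "joint_velocities": joint speeds; "joint_efforts": joint torques, N m; "position": TCP position; "orientation": TCP orientation; "ft_force": force on the tool from outside, world axes, zero at the start; "torque": the same for the moment, N m; "opening": opening from 0.0 (shut) to 1.0 (fully open); "finger_force": force on a finger pad.
Only numpy, scipy, OpenCV 4.12 (cv2) and the standard library are available. Lean on these libraries where they do the work, as an engineer would, in place of code of your own. Each camera call takes 0.05 s, during which the arm holds its last target. There are 200 camera calls.

TASK

Lay out the rubber prep mat for the next patient: stand the larger of the two amber bottles in the middle of the round steel coaster and the lidded white jar in the middle of the square steel tray, and lay the tape roll flat and centred on top of the jar's lid. Set the steel bowl upright on the mat exactly half-way between the coaster and the tray, in line with them, and lay the hair clipper flat on the mat behind the bowl (on the side away from the robot), centred on the bowl, lengthwise along the mat and not touching the bowl. Set everything down gently, tip nothing over, and leave the small bottle and the steel case where they are.

Things in the scene. Friction and masses are not known exactly. Their poses are not given: they have to be found in the camera images.
- mat: Dark rubber mat fixed on the table, 460 mm long (y), 187 deep (x), 3 thick, pale border line, slightly turned. Origin: on its underside, half-way between coaster and tray (the bowl's place), 62 mm from its front edge, 125 mm from its back edge. x points to the back, away from the robot; y left along the mat. The clipper's place is 83 mm along +x from here.
- coaster: Round flat steel coaster, 90 mm across, 4 mm thick, fixed on the mat (its top is 7 mm above the table), 165 mm from the mat's origin towards one end, left or right. Origin: centre of its underside, 3 mm above the table.
- tray: Square shallow steel tray, 110 x 110 mm, fixed on the mat 165 mm from the mat's origin at the other end from the coaster. Floor 3 mm thick (6 mm above the table), lip 3 mm wide rising 4 mm above the floor. Origin: centre of its underside, 3 mm above the table; its sides are parallel to the mat's.
- bottle_c (a point): Larger amber bottle with white cap and paper label, loose, upright: 46 mm across up to 56 mm high, then narrowing to a cap 30 mm across, 85 mm tall in all. Point: on its axis, half-way up (42.5 mm above its foot); z up.
- jar_c (a point): White round ceramic jar with a flat steel lid that stays on, loose, upright: body 60 mm across, lid 62 mm across and 12 mm thick, 57 mm tall in all. Point: on its axis, half-way up (28.5 mm above its foot); z up.
- roll_c (a point): Roll of white tape lying flat, loose: a ring 54 mm across, 28 mm hole, 30 mm high. Point: on its axis, half-way up (15 mm above its foot).
- bowl_c (a point): Small straight-sided open steel bowl, loose, upright: 64 mm across from 12 mm above its foot to the rim, 45 mm tall, wall 3 mm. Point: on its axis, half-way up (22.5 mm above its foot); z up.
- clipper_c (a point): White cordless hair clipper with black neck and steel blade, lying flat, loose: 114 mm long (its y, blade at +y, from -55 to +59 mm), 38 mm wide (its x), 34 mm high. Gripped across its 38 mm width at this point. Point: middle of the width, near mid-length, 17 mm above its underside. Either end may point left.
- vial_c (a point): Small amber bottle with white cap, loose: 32 mm across, 50 mm tall; a bystander, leave it. Point: on its axis, 25 mm above its foot.
- case_c (a point): Flat closed steel instrument case, loose: 99 mm long (its y), 49 mm wide, 23 mm high; a bystander, leave it. Point: its centre, 11.5 mm above its underside.
There are look-alikes about, which are no part of the job. What is shaped like the part that bears clipper_c but blue is not meant. What is shaped like the coaster but yellow is not meant.

How it is judged:
At the end, for the whole second after the job is handed in: Upright: bottle within 12 mm of coaster centre, jar 14 mm of tray centre, bowl 18 mm of mat origin. Roll on lid within 10 mm of jar axis. Clipper flat on mat, 60-106 mm behind mat origin, 53+ mm from bowl axis, within 20 mm sideways, 0.25 rad of mat length. All released, at rest (horizontal distance between bottle_c and coaster below 0.012 m and height (world z) of bottle_c between 0.045 and 0.054 m and angle between each of bottle_c, jar_c, bowl_c's own z axis and vertical below 0.1 rad and horizontal distance between jar_c and tray below 0.014 m and height (world z) of jar_c between 0.03 and 0.039 m and horizontal distance between roll_c and jar_c below 0.01 m and height (world z) of roll_c between 0.073 and 0.083 m and horizontal distance between bowl_c and mat below 0.018 m and height (world z) of bowl_c between 0.021 and 0.03 m and x of clipper_c in the frame of mat between 0.06 and 0.106 m and y of clipper_c in the frame of mat between -0.02 and 0.02 m and angle between the y axis of clipper_c and the y axis of mat, either way round below 0.25 rad and height (world z) of clipper_c between 0.015 and 0.025 m and horizontal distance between clipper_c and bowl_c above 0.053 m and linear speed of each of bottle, jar, roll, bowl, clipper below 0.02 m/s); the robot touches nothing.
It fails at once if the small bottle or the steel case is moved by more than 20 mm (distance of any of vial_c, case_c from where it was at the start of the episode above 0.02 m).
It fails at once if the bottle, the jar or the bowl is tipped by more than 0.7 rad (angle between any of bottle_c, jar_c, bowl_c's own z axis and vertical above 0.7 rad).
It fails at once if one of the five things is dropped: it falls free of the fingers at over 0.6 m/s (a fall of some 2 cm) ((linear speed of bottle above 0.6 m/s and contact force between bottle and the fingers below 0.01 N) or (linear speed of jar above 0.6 m/s and contact force between jar and the fingers below 0.01 N) or (linear speed of roll above 0.6 m/s and contact force between roll and the fingers below 0.01 N) or (linear speed of bowl above 0.6 m/s and contact force between bowl and the fingers below 0.01 N) or (linear speed of clipper above 0.6 m/s and contact force between clipper and the fingers below 0.01 N)).
It also fails if it takes over 122 s, if anything falls off the work surface, if the arm or the gripper's body presses on something with over 40 N, if the wrist force passes 120 N, or if a joint passes its speed limit or range.

## Working session

There is one attempt and no reset: what is moved stays moved. The work goes in short steps, Python scripts to look and compute and a tool call to move; the robot and the scene stay as the last step left them, time stands still between calls to the robot, and variables do not carry over. Pictures are saved under pics/ and viewed, at most 14 in all, crops included, and the job is handed in when it is done.

Besides the shell and the picture viewer there is one more tool, called after "Emit:" as name(argument=value, ...), one argument or row to a line, values as JSON. send_rows: Moves the arm, as the interface text tells. Shift numbers are shares of 0.4 m and turn numbers shares of pi rad, none past 1 either way. Its arguments: {"type":"object","properties":{"increments":{"type":"array","items":{"type":"object","properties":{"slide":{"type":"array","items":{"type":"number"}},"twist":{"type":"number"}}}},"fingers":{"type":"number"}},"required":["increments"]}

```bash
mkdir -p pics
cat > h.py <<'E'
import numpy as np, cv2
from plant import bot
def grab(n):
    s=bot.sense(); im=bot.get_image(n); np.savez(f'pics/{n}.npz',**{k:np.array(v) for k,v in im.items()})
    return s,im
def load(n): return dict(np.load(f'pics/{n}.npz'))
def ray(im,u,v,z,pose=None):
    P=im['pose'] if pose is None else pose
    d=P[:3,:3]@np.array([(u-im['cx'])/im['fx'],-(v-im['cy'])/im['fy'],-1.]); o=P[:3,3]
    return o+d*(z-o[2])/d[2]
def cloud(im,pose=None):
    P=im['pose'] if pose is None else pose
    v,u=np.mgrid[:400,:640]; d=im['depth']
    p=np.stack([(u-im['cx'])/im['fx']*d,-(v-im['cy'])/im['fy']*d,-d],-1)
    return p@P[:3,:3].T+P[:3,3]
def save(im,name,crop=None,sc=1):
    p=im['pixels'][...,::-1]
    if crop: u0,v0,u1,v1=crop; p=p[v0:v1,u0:u1]
    cv2.imwrite(f'pics/{name}.png',cv2.resize(p,None,fx=sc,fy=sc,interpolation=cv2.INTER_CUBIC))
E
python3 - <<'E'
from h import *
for n in('top','scene'):
    s,im=grab(n); save(im,n+'0',sc=1.25)
    print(n,im['fx'],im['cx'],im['cy'],[k for k in im],np.round(im['pose'],3).tolist())
print(s)
E
```

```text
top 481.55735634795974 318.3279589260403 211.60028358228382 ['pixels', 'depth', 'fx', 'fy', 'cx', 'cy', 'pose'] [[-0.024, 0.987, -0.159, 0.329], [-1.0, -0.024, 0.004, 0.014], [-0.0, 0.159, 0.987, 1.186], [0.0, 0.0, 0.0, 1.0]]
scene 501.1835674340564 326.38394093208774 205.7339666145469 ['pixels', 'depth', 'fx', 'fy', 'cx', 'cy', 'pose'] [[0.462, -0.742, 0.486, 1.103], [0.887, 0.386, -0.253, -0.316], [0.0, 0.548, 0.836, 1.102], [0.0, 0.0, 0.0, 1.0]]
{'t': 0.05, 'qpos': array([ 1.17393415e+00,  2.45773038e-01,  1.55899657e+00, -1.86559089e-05,
        1.33868094e+00, -1.74112014e-01]), 'joint_velocities': array([-0.0011741 ,  0.00032407, -0.00098681,  0.00153295, -0.00108418,
       -0.00253237]), 'joint_efforts': array([-1.02360314e-03, -4.17247760e+01, -3.15823925e+01,  6.86686160e-02,
        3.09799158e-02, -5.75996160e-05]), 'position': array([0.14338562, 0.63342865, 0.22938094]), 'orientation': array([-3.13975970e+00, -3.03976876e-04,  2.91884653e+00]), 'ft_force': array([ 0.03372246, -0.28015409,  0.03240756]), 'torque': array([-0.04667313, -0.0078279 ,  0.0339986 ]), 'finger_force': 0.0, 'opening': 0.9978212522309211}
```

View pics/top0.png

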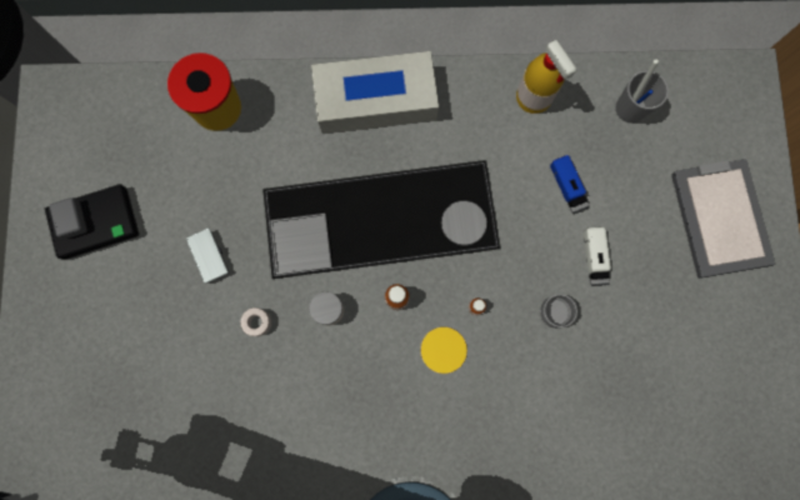

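View pics/scene0.png

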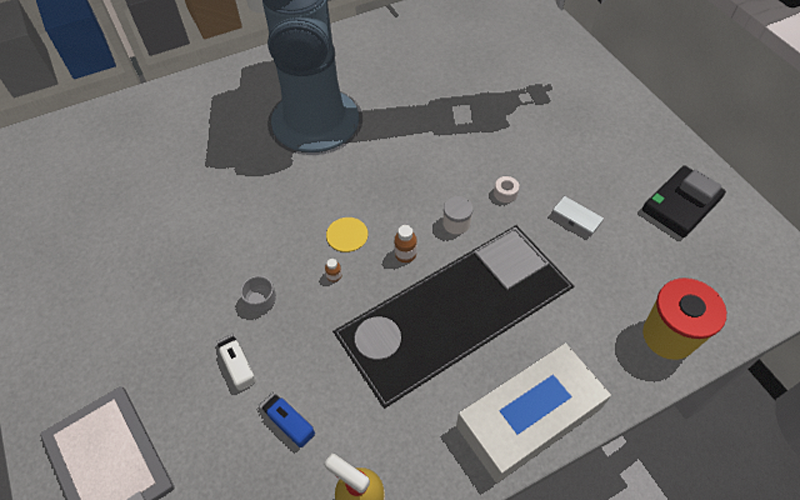

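Candidates in the top view (800-px picture):
- **Amber bottles:** large at (397,295), small at (479,306). I want the large one.
- **Jar / roll:** jar at (326,308), roll at (255,321).
- **Bowl:** (560,311).
- **Clippers:** white at (598,255), blue look-alike at (569,182). I want the white one.
- **Discs:** steel at (464,222), yellow look-alike at (444,350). The steel one is the coaster.
- **Tray / case:** tray at (300,243), case at (207,255).

```bash
cat > m.py <<'E'
from h import *
im=load('top'); C=cloud(im); px=im['pixels'].astype(int)
save(im,'crop1',(170,110,510,300),2.3)
print('table z',np.median(C[320,100:500,2]),np.median(C[150,450:455,2]))
hsv=cv2.cvtColor(im['pixels'],cv2.COLOR_RGB2HSV)
# objects by height
seeds=dict(bottle=(397,295),jar=(326,308),roll=(255,321),bowl=(560,311),clip=(598,255),vial=(479,306),case=(207,255))
H=dict(bottle=.085,jar=.057,roll=.03,bowl=.045,clip=.034,vial=.05,case=.023)
z0=0
m=(C[...,2]>0.012).astype(np.uint8); n,lab,st,cen=cv2.connectedComponentsWithStats(m)
for k,(u,v) in seeds.items():
    u,v=u/1.25,v/1.25
    i=[j for j in range(1,n) if st[j,0]-2<=u<=st[j,0]+st[j,2]+2 and st[j,1]-2<=v<=st[j,1]+st[j,3]+2 and st[j,4]>15 and st[j,4]<3000]
    for j in i:
        P=C[lab==j]; T=P[P[:,2]>P[:,2].max()-.008]
        (c,w,a)=cv2.minAreaRect(T[:,:2].astype(np.float32)*1000)
        vv,uu=np.where((lab==j)&(C[...,2]>P[:,2].max()-.008))
        r=np.array([ray(im,x,y,H[k]) for x,y in zip(uu,vv)])[:,:2]
        print(k,st[j],'zmax',P[:,2].max().round(3),'rect',np.round(c,1),np.round(w,1),round(a,1),'mid',np.round((r.min(0)+r.max(0))/2*1000,1),'ext',np.round(np.ptp(r,axis=0)*1000))
# mat: dark pixels
g=px.max(2); mm=((g<45)).astype(np.uint8); mm[:110]=0
# border corners of the mat: hull incl coaster & tray
mm=cv2.morphologyEx(mm[:, :],cv2.MORPH_OPEN,np.ones((3,3)))
n,lab,st,cen=cv2.connectedComponentsWithStats(mm); 
for j in range(1,n):
    if st[j,4]>3000: print(st[j]); J=j
ys,xs=np.where(lab[ :230]==lab[150,310]);r=np.array([ray(im,x,y,.003)[:2] for x,y in zip(xs,ys)])
c,w,a=cv2.minAreaRect(r.astype(np.float32)*1000);print('mat rect',c,w,a)
# coaster, tray by grey
gm=((g>75)).astype(np.uint8)
for nm,(u,v),z in(('coaster',(464,222),.007),('tray',(300,243),.010)):
    q=cv2.morphologyEx(gm,cv2.MORPH_OPEN,np.ones((5,5)))
    n,l,st,ce=cv2.connectedComponentsWithStats(q); j=l[int(v/1.25),int(u/1.25)]
    ys,xs=np.where(l==j);r=np.array([ray(im,x,y,z)[:2] for x,y in zip(xs,ys)])
    print(nm,st[j],'mean',r.mean(0)*1000,[np.round(t,1) for t in cv2.minAreaRect(r.astype(np.float32)*1000)])
E
python3 m.py
```

```text
table z -0.00031076687785192014 0.030184644063284694
bottle [308 227  20  21 321] zmax 1.186 rect [329.4  13.8] [0. 0.] 0.0 mid [444.7   9.8] ext [30. 13.]
jar [247 233  28  27 570] zmax 1.186 rect [329.4  13.8] [0. 0.] 0.0 mid [440.1 158. ] ext [28. 42.]
roll [193 246  24  23 336] zmax 1.186 rect [329.4  13.8] [0. 0.] 0.0 mid [421. 291.] ext [11. 24.]
bowl [432 235  30  28 298] zmax 1.186 rect [329.4  13.8] [0. 0.] 0.0 mid [ 407.9 -295.3] ext [40. 57.]
clip [467 181  22  48 762] zmax 1.186 rect [329.4  13.8] [0. 0.] 0.0 mid [ 541.1 -382.4] ext [78. 38.]
vial [375 238  14  14 154] zmax 1.186 rect [329.4  13.8] [0. 0.] 0.0 mid [ 434. -139.] ext [0. 0.]
case [149 183  34  43 815] zmax 1.186 rect [329.4  13.8] [0. 0.] 0.0 mid [597.8 384.1] ext [0. 0.]
[ 214  130  183   84 8831]
mat rect (615.727783203125, 39.94627380371094) (181.1146240234375, 451.0911560058594) 6.303631782531738
coaster [354 161  35  35 982] mean [ 602.54126396 -124.06733934] [array([ 602.2, -124.6]), array([85.4, 87.6]), np.float64(87.9)]
tray [ 216  172   49   48 1970] mean [565.29262915 204.04538787] [array([565.6, 204. ]), array([111.9, 111.4]), np.float64(6.3)]
```

View pics/crop1.png

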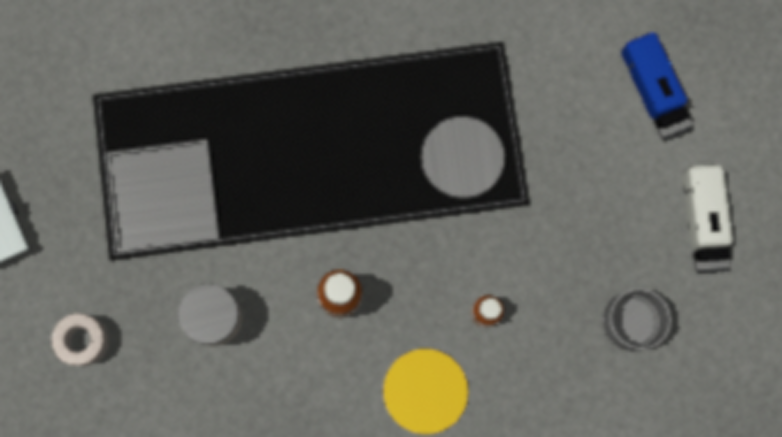

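The close crop confirms the choices: large amber bottle at crop (340,290), white clipper at (710,215), steel coaster at (462,157) and tray at (163,195). I still need to redo the object tops with invalid depth removed.

```bash
cat > m2.py <<'E'
from h import *
import sys
for nm in ('top','scene'):
    im=load(nm); C=cloud(im); ok=im['depth']>0
    H=dict(bottle=.085,jar=.057,roll=.03,bowl=.045,clip=.034,vial=.05,case=.023)
    approx=dict(bottle=(.445,.01),jar=(.44,.158),roll=(.421,.291),bowl=(.408,-.295),clip=(.541,-.382),vial=(.434,-.139),case=(.598,.384))
    for k,(x,y) in approx.items():
        d=np.hypot(C[...,0]-x,C[...,1]-y)
        m=ok&(d<.075)&(abs(C[...,2]-H[k])<.006)
        vv,uu=np.where(m); 
        r=np.array([ray(im,a,b,H[k])[:2] for a,b in zip(uu,vv)]).astype(np.float32)*1000
        c,R=cv2.minEnclosingCircle(r); b=cv2.minAreaRect(r)
        print(nm,k,len(r),'mean',r.mean(0).round(1),'circ',np.round(c,1),round(R,1),'rect',[np.round(t,1) for t in b])
E
python3 m2.py
```

```text
top bottle 128 mean [453.   13.5] circ [453.1  13.5] 14.7 rect [array([452.8,  14.2]), array([27.6, 27.7]), np.float64(88.6)]
top jar 530 mean [433.  148.1] circ [433.3 148.2] 30.7 rect [array([433.3, 148.6]), array([60.4, 59.3]), np.float64(44.1)]
top roll 293 mean [412.5 287.1] circ [412.7 286.7] 27.1 rect [array([412.6, 287.3]), array([52.3, 51.6]), np.float64(62.6)]
top bowl 128 mean [ 418.7 -295.7] circ [ 419.1 -294.9] 32.5 rect [array([ 418.5, -294.9]), array([62.4, 63.4]), np.float64(42.3)]
top clip 533 mean [ 537.1 -381.1] circ [ 531.5 -381.8] 50.9 rect [array([ 530.9, -380.5]), array([100.4,  39. ]), np.float64(2.9)]
top vial 61 mean [ 432.5 -141.2] circ [ 431.9 -141.4] 10.4 rect [array([ 431.7, -141.3]), array([18.9, 19.1]), np.float64(87.5)]
top case 579 mean [557.9 388.6] circ [555.3 388. ] 45.6 rect [array([555.7, 387.3]), array([77.7, 52. ]), np.float64(23.5)]
scene bottle 97 mean [453.4  15.8] circ [453.8  14.1] 16.6 rect [array([454.4,  15.1]), array([25. , 30.6]), np.float64(62.5)]
scene jar 361 mean [433.7 150. ] circ [434.3 149.9] 32.9 rect [array([434.2, 149.9]), array([58.1, 63.4]), np.float64(60.7)]
scene roll 200 mean [412.7 289.5] circ [413.9 289. ] 29.7 rect [array([412.5, 289.4]), array([53. , 56.3]), np.float64(78.7)]
scene bowl 142 mean [ 420.7 -292.8] circ [ 420.9 -292. ] 33.9 rect [array([ 420. , -293.3]), array([64., 62.]), np.float64(62.5)]
scene clip 563 mean [ 540.7 -379.4] circ [ 535.8 -376.2] 50.2 rect [array([ 535.9, -379.6]), array([99.1, 37.7]), np.float64(2.7)]
scene vial 52 mean [ 433.3 -139.2] circ [ 433.2 -140.1] 11.4 rect [array([ 433.9, -138.6]), array([17.4, 21. ]), np.float64(66.5)]
scene case 414 mean [558.5 391. ] circ [554.4 391.7] 43.9 rect [array([556.8, 388.5]), array([76.6, 58.5]), np.float64(23.4)]
```

```bash
cat > go.py <<'E'
# usage: go.py x,y,z(mm),yaw(rad) ... : moves (in call units) chained from the present pose
import sys; from h import *
s=bot.sense(); p=s['position']*1000; yaw=s['orientation'][2]
print('t',round(s['t'],2),'p',p.round(1),'rpy',s['orientation'].round(3),'q6',s['qpos'][5].round(2),'open',round(s['opening'],3))
for a in sys.argv[1:]:
    x,y,z,w=map(float,a.split(',')); d=np.array([x,y,z])-p
    c,q=np.cos(yaw),np.sin(yaw)
    L=[d[0]*c+d[1]*q, d[0]*q-d[1]*c, -d[2]]
    t=-((w-yaw+np.pi)%(2*np.pi)-np.pi)/np.pi
    print('slide',np.round(np.array(L)/400,4),'twist',round(t,4)); p=np.array([x,y,z]); yaw=w
E
python3 go.py 433.5,149,140,3.2546 433.5,149,34,3.2546
```

```text
t 0.1 p [143.4 633.5 229.5] rpy [-3.14  -0.     2.919] q6 -0.17 open 0.997
slide [-0.9748 -1.021   0.2237] twist -0.1069
slide [-0.     0.     0.265] twist -0.0
```

Emit:
send_rows(
  increments=[
    {"slide": [-0.7,-0.73,0.05],"twist": -0.107},
    {"slide": [-0.7,-0.73,0.05],"twist": -0.107},
    {"slide": [-0.7,-0.73,0.05],"twist": -0.107},
    {"slide": [-0.7,-0.73,0.05],"twist": -0.107},
    {"slide": [-0.7,-0.73,0.05],"twist": -0.107},
    {"slide": [-0.7,-0.73,0.05],"twist": -0.107},
    {"slide": [-0.7,-0.73,0.05],"twist": -0.107},
    {"slide": [-0.7,-0.73,0.05],"twist": -0.107},
  ],
  fingers=0,
)

```text
t: 1.1
position: [0.3527, 0.286, 0.2101]
orientation: [-3.142, -0.001, -3.032]
ft_force: [-0.6, 0.4, -0.5]
opening: 0.999
finger_force: 0.0
```

```bash
python3 go.py 433.5,149,140,3.2546 433.5,149,34,3.2546
```

```text
t 1.1 p [352.7 286.  210.1] rpy [-3.142e+00 -1.000e-03 -3.032e+00] q6 -1.25 open 0.999
slide [-0.1634 -0.3624  0.1752] twist -0.0011
slide [-0.     0.     0.265] twist -0.0
```

Emit:
send_rows(
  increments=[
    {"slide": [-0.1634,-0.3624,0.175]},
    {"slide": [-0.1634,-0.3624,0.175]},
    {"slide": [-0.1634,-0.3624,0.175]},
    {"slide": [-0.1634,-0.3624,0.175]},
    {"slide": [-0.1634,-0.3624,0.175]},
  ],
)

```text
schema error: expected keys slide, twist
```

```bash
python3 go.py 433.5,149,34,3.2546
python3 - <<'E'
from h import *
s,im=grab('wrist'); save(im,'w1',sc=1); print(im['tool_from_camera'].round(3).tolist(),im['fx'],im['cx'],im['cy'])
E
```

```text
t 1.1 p [352.7 286.  210.1] rpy [-3.142e+00 -1.000e-03 -3.032e+00] q6 -1.25 open 0.999
slide [-0.1634 -0.3624  0.4402] twist -0.0011
[[-0.0, 0.968, 0.252, 0.074], [1.0, 0.0, -0.0, -0.0], [-0.0, 0.252, -0.968, -0.154], [0.0, 0.0, 0.0, 1.0]] 339.57471215751195 326.4899322815615 197.68527690553432
```

View pics/w1.png

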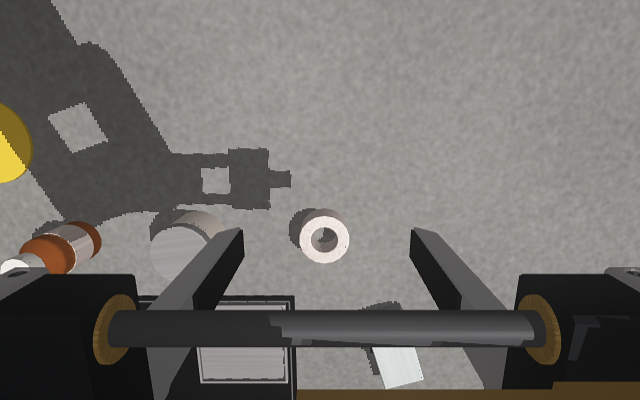

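The move was refused because every row needs a twist. The wrist view shows the roll at (324,240) and the jar at (185,245), with the fingers open.

Emit:
send_rows(
  increments=[
    {"slide": [-0.1634,-0.3624,0.175],"twist": 0},
    {"slide": [-0.1634,-0.3624,0.175],"twist": 0},
    {"slide": [-0.1634,-0.3624,0.175],"twist": 0},
    {"slide": [-0.1634,-0.3624,0.175],"twist": 0},
    {"slide": [-0.1634,-0.3624,0.175],"twist": 0},
  ],
)

```text
t: 1.78
position: [0.4332, 0.1519, 0.1406]
orientation: [3.141, -0.0, -3.027]
ft_force: [0.0, -0.8, -0.0]
opening: 1.002
finger_force: 0.0
```

```bash
cat > w.py <<'E'
# wrist measure: w.py H x y [hmask]: mean/circle of points at height H(mm) near x,y(mm)
from h import *
import sys
H,x,y=[float(a)/1000 for a in sys.argv[1:4]]
from scipy.spatial.transform import Rotation as Ro
s,im=grab('wrist'); T=np.eye(4); T[:3,:3]=Ro.from_euler('xyz',s['orientation']).as_matrix(); T[:3,3]=s['position']
P=T@im['tool_from_camera']; C=cloud(im,P)
m=(im['depth']>0)&(np.hypot(C[...,0]-x,C[...,1]-y)<.07)&(abs(C[...,2]-H)<.005)
v,u=np.where(m); r=np.array([ray(im,a,b,H,P)[:2] for a,b in zip(u,v)]).astype(np.float32)*1000
print(len(r),'z',np.median(C[m][:,2]).round(4),'circ',cv2.minEnclosingCircle(r),'rect',cv2.minAreaRect(r),'mean',r.mean(0))
E
python3 w.py 57 433.5 149; python3 go.py 433.5,149,34,3.2546
```

```text
5274 z 0.0571 circ ((431.486328125, 149.83587646484375), 31.027420043945312) rect ((431.5091247558594, 149.64593505859375), (61.063392639160156, 60.343711853027344), 6.557703971862793) mean [430.90552 149.54436]
t 1.82 p [433.3 152.1 140.9] rpy [ 3.141e+00  1.000e-03 -3.026e+00] q6 -1.6 open 1.0
slide [ 0.0003 -0.0077  0.2672] twist 0.0008
```

Emit:
send_rows(
  increments=[
    {"slide": [0.002,-0.006,0.09],"twist": 0},
    {"slide": [0.002,-0.006,0.18],"twist": 0},
    {"slide": [0.002,-0.006,0.24],"twist": 0},
    {"slide": [0.002,-0.006,0.267],"twist": 0},
    {"slide": [0.002,-0.006,0.267],"twist": 0},
  ],
)

```text
t: 2.45
position: [0.4328, 0.149, 0.0338]
orientation: [3.142, -0.0, -3.027]
ft_force: [-0.3, 1.7, -0.5]
opening: 1.0
finger_force: 0.0
```

Emit:
send_rows(
  increments=[
    {"slide": [0,0,0],"twist": 0},
    {"slide": [0,0,0],"twist": 0},
    {"slide": [0,0,0],"twist": 0},
    {"slide": [0,0,0],"twist": 0},
    {"slide": [0,0,0],"twist": 0},
    {"slide": [0,0,0],"twist": 0},
  ],
  fingers=1,
)

```text
t: 3.2
position: [0.4333, 0.1484, 0.0341]
orientation: [3.141, 0.001, -3.028]
ft_force: [-1.1, 2.1, 5.7]
opening: 0.655
finger_force: 30.0
```

```bash
python3 go.py 433,149.5,90,3.2546 565.3,204,90,3.2546 565.3,204,40,3.2546
```

```text
t 3.2 p [433.3 148.4  34.1] rpy [ 3.141e+00  1.000e-03 -3.028e+00] q6 -1.6 open 0.655
slide [ 0.0006  0.0028 -0.1397] twist 0.0
slide [-0.344   0.0981 -0.    ] twist -0.0
slide [-0.     0.     0.125] twist -0.0
```

Emit:
send_rows(
  increments=[
    {"slide": [0,0,-0.05],"twist": 0},
    {"slide": [0,0,-0.14],"twist": 0},
    {"slide": [-0.1,0.03,-0.14],"twist": 0},
    {"slide": [-0.22,0.065,-0.14],"twist": 0},
    {"slide": [-0.31,0.09,-0.14],"twist": 0},
    {"slide": [-0.343,0.101,-0.14],"twist": 0},
    {"slide": [-0.343,0.101,-0.14],"twist": 0},
    {"slide": [-0.343,0.101,-0.14],"twist": 0},
  ],
)

```text
t: 4.2
position: [0.5632, 0.2034, 0.0889]
orientation: [-3.141, -0.002, -3.028]
ft_force: [0.5, -0.3, -1.9]
opening: 0.651
finger_force: 30.0
```

```bash
python3 go.py 565.3,204,41,3.2546; python3 w.py 113 565 204
```

```text
t 4.2 p [563.2 203.4  88.9] rpy [-3.141e+00 -2.000e-03 -3.028e+00] q6 -1.53 open 0.651
slide [-0.0055  0.0009  0.1198] twist 0.0001
12258 z 0.1119 circ ((555.189208984375, 202.26217651367188), 44.35807418823242) rect ((551.6748657226562, 201.86251831054688), (42.64188766479492, 88.71475219726562), 6.488020896911621) mean [553.7034  202.07057]
```

Emit:
send_rows(
  increments=[
    {"slide": [-0.005,0.001,0.05],"twist": 0},
    {"slide": [-0.005,0.001,0.09],"twist": 0},
    {"slide": [-0.005,0.001,0.11],"twist": 0},
    {"slide": [-0.005,0.001,0.117],"twist": 0},
    {"slide": [-0.005,0.001,0.121],"twist": 0},
    {"slide": [-0.005,0.001,0.121],"twist": 0},
  ],
)

```text
t: 5.0
position: [0.567, 0.2045, 0.0416]
orientation: [3.142, 0.001, -3.028]
ft_force: [-0.1, -0.4, -1.7]
opening: 0.658
finger_force: 30.0
```

```bash
python3 go.py 565.3,204,41,3.2546
```

```text
t 5.0 p [567.  204.5  41.6] rpy [ 3.142e+00  1.000e-03 -3.028e+00] q6 -1.53 open 0.658
slide [ 0.0044 -0.0008  0.0016] twist 0.0001
```

Emit:
send_rows(
  increments=[
    {"slide": [0.002,0,0.004],"twist": 0},
    {"slide": [0.002,0,0.004],"twist": 0},
  ],
)

```text
t: 5.25
position: [0.5664, 0.2045, 0.0402]
orientation: [3.142, 0.001, -3.028]
ft_force: [1.1, 0.0, -0.8]
opening: 0.655
finger_force: 30.0
```

Emit:
send_rows(
  increments=[
    {"slide": [0,0,0],"twist": 0},
    {"slide": [0,0,0],"twist": 0},
    {"slide": [0,0,0],"twist": 0},
    {"slide": [0,0,0],"twist": 0},
    {"slide": [0,0,-0.05],"twist": 0},
    {"slide": [0,0,-0.15],"twist": 0},
    {"slide": [0,0,-0.25],"twist": 0},
    {"slide": [0,0,-0.25],"twist": 0},
  ],
  fingers=0,
)

```text
t: 6.25
position: [0.5689, 0.2049, 0.1453]
orientation: [3.141, 0.01, -3.028]
ft_force: [-0.6, -0.1, -0.6]
opening: 1.0
finger_force: 0.0
```

```bash
python3 w.py 63 565.3 204;python3 go.py 412.7,288,140,3.2546 412.7,288,30,3.2546
```

```text
5358 z 0.0631 circ ((564.7614135742188, 204.07223510742188), 31.004255294799805) rect ((564.7808227539062, 204.1796417236328), (61.33792495727539, 60.403236389160156), 6.4763078689575195) mean [564.1055  203.91942]
t 6.3 p [567.3 204.6 142.6] rpy [ 3.141  0.005 -3.028] q6 -1.53 open 1.003
slide [0.3603 0.2508 0.0064] twist 0.0002
slide [-0.     0.     0.275] twist -0.0
```

Emit:
send_rows(
  increments=[
    {"slide": [0.36,0.25,0],"twist": 0},
    {"slide": [0.36,0.25,0],"twist": 0},
    {"slide": [0.36,0.25,0],"twist": 0},
    {"slide": [0.36,0.25,0],"twist": 0},
    {"slide": [0.36,0.25,0],"twist": 0},
    {"slide": [0.36,0.25,0],"twist": 0},
  ],
)

```text
t: 7.05
position: [0.4125, 0.2869, 0.1395]
orientation: [-3.141, -0.0, -3.03]
ft_force: [-0.4, 0.1, -0.1]
opening: 1.003
finger_force: 0.0
```

```bash
python3 w.py 30 412.7 288;python3 go.py 412.7,288,30,3.2546
```

```text
2479 z 0.03 circ ((410.49176025390625, 289.0577087402344), 26.964353561401367) rect ((410.2940368652344, 288.916259765625), (53.48429489135742, 52.16072082519531), 7.911200046539307) mean [409.96298 289.05692]
t 7.1 p [412.5 286.9 139.5] rpy [-3.141 -0.    -3.03 ] q6 -1.3 open 0.997
slide [-0.0008  0.0028  0.2738] twist -0.0004
```

Emit:
send_rows(
  increments=[
    {"slide": [0.003,0.005,0.1],"twist": 0},
    {"slide": [0.003,0.005,0.2],"twist": 0},
    {"slide": [0.003,0.005,0.25],"twist": 0},
    {"slide": [0.003,0.005,0.273],"twist": 0},
    {"slide": [0.003,0.005,0.273],"twist": 0},
  ],
)

```text
t: 7.72
position: [0.4105, 0.289, 0.0303]
orientation: [-3.141, -0.001, -3.029]
ft_force: [0.1, -0.6, 0.4]
opening: 1.0
finger_force: 0.0
```

Emit:
send_rows(
  increments=[
    {"slide": [0,0,0],"twist": 0},
    {"slide": [0,0,0],"twist": 0},
    {"slide": [0,0,0],"twist": 0},
    {"slide": [0,0,0],"twist": 0},
    {"slide": [0,0,0],"twist": 0},
    {"slide": [0,0,0],"twist": 0},
  ],
  fingers=1,
)

```text
t: 8.48
position: [0.4101, 0.2893, 0.0306]
orientation: [3.142, 0.0, -3.028]
ft_force: [-0.3, -2.1, 1.8]
opening: 0.556
finger_force: 30.0
```

```bash
python3 go.py 565,204.1,130,3.2546
```

```text
t 8.47 p [410.1 289.3  30.6] rpy [ 3.142  0.    -3.028] q6 -1.3 open 0.556
slide [-0.3606 -0.2555 -0.2485] twist 0.0001
```

Emit:
send_rows(
  increments=[
    {"slide": [0,0,-0.08],"twist": 0},
    {"slide": [0,0,-0.2],"twist": 0},
    {"slide": [-0.02,-0.015,-0.26],"twist": 0},
    {"slide": [-0.12,-0.085,-0.26],"twist": 0},
    {"slide": [-0.23,-0.163,-0.26],"twist": 0},
    {"slide": [-0.32,-0.227,-0.26],"twist": 0},
    {"slide": [-0.3606,-0.2555,-0.26],"twist": 0},
    {"slide": [-0.3606,-0.2555,-0.26],"twist": 0},
  ],
)

```text
t: 9.48
position: [0.5651, 0.2037, 0.134]
orientation: [3.141, -0.001, -3.029]
ft_force: [0.5, 0.8, -1.3]
opening: 0.555
finger_force: 30.0
```

```bash
python3 go.py 565,204.1,94,3.2546
```

```text
t 9.47 p [565.1 203.7 134. ] rpy [ 3.141e+00 -1.000e-03 -3.029e+00] q6 -1.53 open 0.555
slide [0.     0.0009 0.1001] twist -0.0003
```

Emit:
send_rows(
  increments=[
    {"slide": [0,0.001,0.04],"twist": 0},
    {"slide": [0,0.001,0.075],"twist": 0},
    {"slide": [0,0.001,0.092],"twist": 0},
    {"slide": [0,0.001,0.099],"twist": 0},
    {"slide": [0,0.001,0.101],"twist": 0},
    {"slide": [0,0.001,0.101],"twist": 0},
  ],
)

```text
t: 10.22
position: [0.5652, 0.2045, 0.0945]
orientation: [3.142, 0.001, -3.028]
ft_force: [-0.1, -0.8, -0.9]
opening: 0.554
finger_force: 30.0
```

```bash
python3 go.py 565,204.1,93.3,3.2546
```

```text
t 10.22 p [565.2 204.5  94.5] rpy [ 3.142e+00  1.000e-03 -3.028e+00] q6 -1.53 open 0.554
slide [ 0.0007 -0.001   0.0029] twist 0.0001
```

Lower by about 1 mm, release, and retreat straight up.

Emit:
send_rows(
  increments=[
    {"slide": [0,0,0.003],"twist": 0},
    {"slide": [0,0,0.003],"twist": 0},
  ],
)

```text
t: 10.48
position: [0.5654, 0.2045, 0.0936]
orientation: [-3.142, 0.001, -3.028]
ft_force: [-1.2, -0.4, 3.0]
opening: 0.559
finger_force: 30.0
```

Emit:
send_rows(
  increments=[
    {"slide": [0,0,0],"twist": 0},
    {"slide": [0,0,0],"twist": 0},
    {"slide": [0,0,0],"twist": 0},
    {"slide": [0,0,0],"twist": 0},
    {"slide": [0,0,-0.05],"twist": 0},
    {"slide": [0,0,-0.15],"twist": 0},
    {"slide": [0,0,-0.2],"twist": 0},
    {"slide": [0,0,-0.2],"twist": 0},
  ],
  fingers=0,
)

```text
t: 11.48
position: [0.5662, 0.2047, 0.1754]
orientation: [3.141, 0.005, -3.028]
ft_force: [0.5, -0.2, -1.2]
opening: 1.001
finger_force: 0.0
```

```bash
python3 w.py 93 565 204;python3 go.py 453.3,14.3,170,3.2546
```

```text
2997 z 0.093 circ ((565.71240234375, 204.34564208984375), 26.931427001953125) rect ((565.6201782226562, 204.4274139404297), (53.393524169921875, 52.05465316772461), 6.480595588684082) mean [565.1741  204.30132]
t 11.53 p [565.1 204.5 173.4] rpy [ 3.142e+00  1.000e-03 -3.028e+00] q6 -1.53 open 1.002
slide [ 0.3315 -0.4409  0.0085] twist 0.0001
```

Emit:
send_rows(
  increments=[
    {"slide": [0.3315,-0.441,0.02],"twist": 0},
    {"slide": [0.3315,-0.441,0.02],"twist": 0},
    {"slide": [0.3315,-0.441,0.02],"twist": 0},
    {"slide": [0.3315,-0.441,0.02],"twist": 0},
    {"slide": [0.3315,-0.441,0.02],"twist": 0},
    {"slide": [0.3315,-0.441,0.02],"twist": 0},
    {"slide": [0.3315,-0.441,0.02],"twist": 0},
  ],
)

```text
t: 12.4
position: [0.4533, 0.015, 0.1645]
orientation: [3.141, -0.001, -3.027]
ft_force: [0.7, 0.1, 0.8]
opening: 1.001
finger_force: 0.0
```

```bash
python3 w.py 85 453 14;python3 go.py 453,14.3,38,3.2546
```

```text
1283 z 0.0851 circ ((451.447509765625, 14.443294525146484), 15.202630043029785) rect ((451.3742980957031, 14.220394134521484), (29.351558685302734, 28.86977767944336), 6.556706428527832) mean [451.39822   14.422843]
t 12.45 p [453.4  15.  164.6] rpy [ 3.141e+00 -1.000e-03 -3.027e+00] q6 -1.9 open 1.001
slide [ 0.0011 -0.0016  0.3165] twist 0.0006
```

Emit:
send_rows(
  increments=[
    {"slide": [0.003,-0.0015,0.1],"twist": 0},
    {"slide": [0.003,-0.0015,0.2],"twist": 0},
    {"slide": [0.003,-0.0015,0.28],"twist": 0},
    {"slide": [0.003,-0.0015,0.31],"twist": 0},
    {"slide": [0.003,-0.0015,0.317],"twist": 0},
    {"slide": [0.003,-0.0015,0.317],"twist": 0},
  ],
)

```text
t: 13.2
position: [0.453, 0.0134, 0.0391]
orientation: [-3.141, 0.002, -3.028]
ft_force: [-0.3, 0.4, -0.0]
opening: 0.998
finger_force: 0.0
```

Emit:
send_rows(
  increments=[
    {"slide": [0,0,0],"twist": 0},
    {"slide": [0,0,0],"twist": 0},
    {"slide": [0,0,0],"twist": 0},
    {"slide": [0,0,0],"twist": 0},
    {"slide": [0,0,0],"twist": 0},
    {"slide": [0,0,0],"twist": 0},
    {"slide": [0,0,0],"twist": 0},
  ],
  fingers=1,
)

```text
t: 14.08
position: [0.452, 0.0136, 0.0381]
orientation: [3.141, -0.0, -3.028]
ft_force: [-0.1, 1.2, 1.3]
opening: 0.483
finger_force: 30.0
```

```bash
python3 go.py 603,-124.1,90,3.2546
```

```text
t 14.07 p [452.   13.6  38.1] rpy [ 3.141 -0.    -3.028] q6 -1.91 open 0.483
slide [-0.3363 -0.3847 -0.1298] twist 0.0001
```

Emit:
send_rows(
  increments=[
    {"slide": [0,0,-0.05],"twist": 0},
    {"slide": [0,0,-0.13],"twist": 0},
    {"slide": [-0.06,-0.07,-0.13],"twist": 0},
    {"slide": [-0.14,-0.16,-0.13],"twist": 0},
    {"slide": [-0.22,-0.25,-0.13],"twist": 0},
    {"slide": [-0.29,-0.33,-0.13],"twist": 0},
    {"slide": [-0.336,-0.385,-0.13],"twist": 0},
    {"slide": [-0.336,-0.385,-0.13],"twist": 0},
  ],
)

```text
t: 15.08
position: [0.6036, -0.1256, 0.0896]
orientation: [-3.141, -0.0, -3.03]
ft_force: [-0.7, 1.0, -1.8]
opening: 0.487
finger_force: 30.0
```

```bash
python3 go.py 603,-124.1,46,3.2546
```

```text
t 15.07 p [ 603.6 -125.6   89.6] rpy [-3.141 -0.    -3.03 ] q6 -2.07 open 0.487
slide [0.0011 0.0039 0.1091] twist -0.0004
```

Emit:
send_rows(
  increments=[
    {"slide": [0.001,0.003,0.04],"twist": 0},
    {"slide": [0.001,0.003,0.08],"twist": 0},
    {"slide": [0.001,0.003,0.1],"twist": 0},
    {"slide": [0.001,0.003,0.107],"twist": 0},
    {"slide": [0.001,0.003,0.11],"twist": 0},
    {"slide": [0.001,0.003,0.11],"twist": 0},
  ],
)

```text
t: 15.82
position: [0.6028, -0.1233, 0.0465]
orientation: [-3.141, 0.001, -3.028]
ft_force: [-0.3, 1.1, -1.6]
opening: 0.485
finger_force: 30.0
```

```bash
python3 go.py 602.5,-124.1,45,3.2546
```

```text
t 15.82 p [ 602.8 -123.3   46.5] rpy [-3.141e+00  1.000e-03 -3.028e+00] q6 -2.07 open 0.485
slide [ 0.0009 -0.0019  0.0038] twist 0.0001
```

Emit:
send_rows(
  increments=[
    {"slide": [0,0,0.003],"twist": 0},
    {"slide": [0,0,0.004],"twist": 0},
    {"slide": [0,0,0.004],"twist": 0},
  ],
)

```text
t: 16.2
position: [0.6028, -0.1234, 0.0451]
orientation: [-3.141, 0.001, -3.028]
ft_force: [-0.9, 0.2, 1.8]
opening: 0.485
finger_force: 30.0
```

Emit:
send_rows(
  increments=[
    {"slide": [0,0,0],"twist": 0},
    {"slide": [0,0,0],"twist": 0},
    {"slide": [0,0,0],"twist": 0},
    {"slide": [0,0,0],"twist": 0},
    {"slide": [0,0,-0.05],"twist": 0},
    {"slide": [0,0,-0.15],"twist": 0},
    {"slide": [0,0,-0.3],"twist": 0},
    {"slide": [0,0,-0.3],"twist": 0},
  ],
  fingers=0,
)

```text
t: 17.2
position: [0.6062, -0.1246, 0.1725]
orientation: [-3.135, 0.012, -3.028]
ft_force: [-0.1, -0.2, 0.4]
opening: 1.001
finger_force: 0.0
```

```bash
python3 w.py 92 602 -124;python3 go.py 528,-380.5,160,3.1905
```

```text
1274 z 0.0921 circ ((602.3929443359375, -123.73658752441406), 15.237183570861816) rect ((602.3666381835938, -123.97271728515625), (29.47479248046875, 28.806745529174805), 7.496277809143066) mean [ 602.31885 -123.66643]
t 17.25 p [ 604.4 -123.9  168.9] rpy [-3.138  0.007 -3.028] q6 -2.07 open 0.999
slide [ 0.2624 -0.6158  0.0223] twist 0.0206
```

Emit:
send_rows(
  increments=[
    {"slide": [0.2624,-0.6158,0],"twist": 0.0206},
    {"slide": [0.2624,-0.6158,0],"twist": 0.0206},
    {"slide": [0.2624,-0.6158,0],"twist": 0.0206},
    {"slide": [0.2624,-0.6158,0],"twist": 0.0206},
    {"slide": [0.2624,-0.6158,0],"twist": 0.0206},
    {"slide": [0.2624,-0.6158,0],"twist": 0.0206},
    {"slide": [0.2624,-0.6158,0],"twist": 0.0206},
    {"slide": [0.2624,-0.6158,0],"twist": 0.0206},
  ],
)

```text
t: 18.25
position: [0.5266, -0.378, 0.1643]
orientation: [3.141, -0.0, -3.091]
ft_force: [0.7, -0.1, -0.2]
opening: 1.002
finger_force: 0.0
```

```bash
python3 w.py 33 528 -380.5;python3 go.py 528,-380.5,30,3.1905
python3 - <<'E'
from h import *
save(load('wrist'),'w2')
E
```

```text
3985 z 0.0339 circ ((536.9266357421875, -381.7895202636719), 45.05885314941406) rect ((536.5872802734375, -381.7388916015625), (86.615966796875, 37.41106033325195), 2.8863346576690674) mean [ 535.3394 -381.7934]
t 18.3 p [ 526.6 -378.3  164.4] rpy [ 3.141 -0.    -3.091] q6 -2.42 open 0.998
slide [-0.0032 -0.0056  0.3361] twist 0.0005
```

View pics/w2.png

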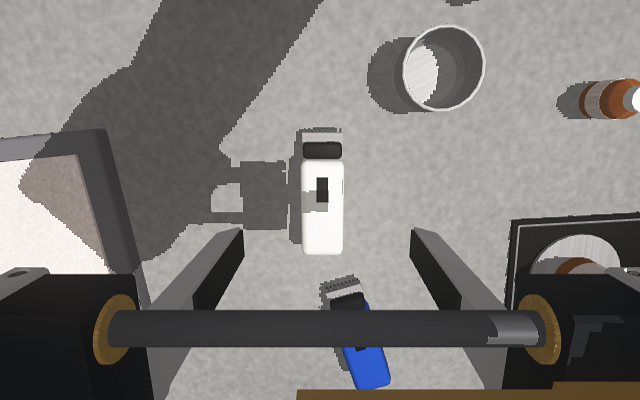

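The wrist view shows the white clipper at (322,205) with its blade towards the robot at (322,140). It lies between the fingers, and the blue one at (355,335) is out of the way.

Emit:
send_rows(
  increments=[
    {"slide": [0,-0.009,0.1],"twist": 0},
    {"slide": [0,-0.009,0.2],"twist": 0},
    {"slide": [0,-0.009,0.29],"twist": 0},
    {"slide": [0,-0.009,0.325],"twist": 0},
    {"slide": [0,-0.009,0.337],"twist": 0},
    {"slide": [0,-0.009,0.337],"twist": 0},
  ],
)

```text
t: 19.05
position: [0.5269, -0.3839, 0.0309]
orientation: [-3.14, 0.001, -3.093]
ft_force: [0.5, 0.2, -0.6]
opening: 1.0
finger_force: 0.0
```

Emit:
send_rows(
  increments=[
    {"slide": [0,0,0],"twist": 0},
    {"slide": [0,0,0],"twist": 0},
    {"slide": [0,0,0],"twist": 0},
    {"slide": [0,0,0],"twist": 0},
    {"slide": [0,0,0],"twist": 0},
    {"slide": [0,0,0],"twist": 0},
    {"slide": [0,0,0],"twist": 0},
    {"slide": [0,0,0],"twist": 0},
  ],
  fingers=1,
)

```text
t: 20.05
position: [0.5261, -0.3831, 0.0296]
orientation: [3.141, -0.0, -3.093]
ft_force: [-0.6, 2.2, 1.3]
opening: 0.403
finger_force: 30.0
```

```bash
python3 go.py 528,-381,150,3.1905 666.4,49.3,150,1.684 666.4,49.3,33.5,1.684; python3 go.py 666.4,49.3,150,1.684
```

```text
t 20.05 p [ 526.1 -383.1   29.6] rpy [ 3.141 -0.    -3.093] q6 -2.42 open 0.403
slide [-0.005   0.005  -0.3011] twist -0.0001
slide [-0.3982  1.0575 -0.    ] twist 0.4795
slide [0.     0.     0.2912] twist -0.0
t 20.05 p [ 526.1 -383.1   29.6] rpy [ 3.141 -0.    -3.093] q6 -2.42 open 0.403
slide [-0.4029  1.0627 -0.3011] twist 0.4795
```

Emit:
send_rows(
  increments=[
    {"slide": [0,0,-0.1],"twist": 0},
    {"slide": [0,0,-0.22],"twist": 0},
    {"slide": [0,0.02,-0.32],"twist": 0.05},
    {"slide": [-0.04,0.1,-0.32],"twist": 0.1},
    {"slide": [-0.08,0.22,-0.32],"twist": 0.15},
    {"slide": [-0.13,0.34,-0.32],"twist": 0.2},
    {"slide": [-0.17,0.46,-0.32],"twist": 0.25},
    {"slide": [-0.2,0.54,-0.32],"twist": 0.29},
  ],
)

```text
t: 21.05
position: [0.5955, -0.1615, 0.1569]
orientation: [-3.141, -0.001, 2.276]
ft_force: [0.7, 0.1, -2.2]
opening: 0.405
finger_force: 30.0
```

```bash
python3 go.py 666.4,49.3,150,1.684
```

```text
t 21.05 p [ 595.5 -161.5  156.9] rpy [-3.141e+00 -1.000e-03  2.276e+00] q6 -1.15 open 0.405
slide [0.2863 0.4767 0.0172] twist 0.1885
```

Emit:
send_rows(
  increments=[
    {"slide": [0.07,0.11,0],"twist": 0.05},
    {"slide": [0.14,0.23,0],"twist": 0.1},
    {"slide": [0.21,0.35,0],"twist": 0.15},
    {"slide": [0.27,0.45,0],"twist": 0.188},
    {"slide": [0.286,0.477,0],"twist": 0.188},
    {"slide": [0.286,0.477,0.05],"twist": 0.188},
    {"slide": [0.286,0.477,0.1],"twist": 0.188},
    {"slide": [0.286,0.477,0.1],"twist": 0.188},
  ],
)

```text
t: 22.05
position: [0.6635, 0.046, 0.1137]
orientation: [-3.135, -0.001, 1.687]
ft_force: [0.2, 0.3, -2.5]
opening: 0.399
finger_force: 30.0
```

```bash
python3 go.py 666.4,49.3,33.5,1.684
```

```text
t 22.05 p [663.5  46.  113.7] rpy [-3.135e+00 -1.000e-03  1.687e+00] q6 -0.22 open 0.399
slide [0.0074 0.0082 0.2004] twist 0.0009
```

Emit:
send_rows(
  increments=[
    {"slide": [0.004,0.004,0.08],"twist": 0},
    {"slide": [0.004,0.004,0.14],"twist": 0},
    {"slide": [0.004,0.004,0.18],"twist": 0},
    {"slide": [0.004,0.004,0.192],"twist": 0},
    {"slide": [0.004,0.004,0.198],"twist": 0},
    {"slide": [0.004,0.004,0.198],"twist": 0},
  ],
)

```text
t: 22.8
position: [0.6681, 0.0489, 0.0394]
orientation: [3.14, 0.0, 1.689]
ft_force: [-0.3, 0.6, -1.8]
opening: 0.402
finger_force: 30.0
```

```bash
python3 go.py 666.4,49.3,33,1.684
```

```text
t 22.8 p [668.1  48.9  39.4] rpy [3.14  0.    1.689] q6 -0.21 open 0.402
slide [ 0.0014 -0.0041  0.0159] twist 0.0015
```

Emit:
send_rows(
  increments=[
    {"slide": [0.001,-0.003,0.01],"twist": 0.001},
    {"slide": [0.001,-0.003,0.015],"twist": 0.001},
    {"slide": [0.001,-0.003,0.017],"twist": 0.001},
    {"slide": [0.001,-0.003,0.017],"twist": 0.001},
  ],
)

```text
t: 23.3
position: [0.6663, 0.0494, 0.0326]
orientation: [-3.141, -0.0, 1.686]
ft_force: [-3.4, -0.5, 5.3]
opening: 0.403
finger_force: 30.0
```

```bash
python3 go.py 666.4,49.3,32.5,1.684
```

```text
t 23.3 p [666.3  49.4  32.6] rpy [-3.141 -0.     1.686] q6 -0.21 open 0.403
slide [-0.0002  0.0002  0.0002] twist 0.0005
```

In contact with the mat at about 5 N, so release.

Emit:
send_rows(
  increments=[
    {"slide": [0,0,0],"twist": 0},
    {"slide": [0,0,0],"twist": 0},
    {"slide": [0,0,0],"twist": 0},
    {"slide": [0,0,0],"twist": 0},
    {"slide": [0,0,-0.05],"twist": 0},
    {"slide": [0,0,-0.15],"twist": 0},
    {"slide": [0,0,-0.3],"twist": 0},
    {"slide": [0,0,-0.35],"twist": 0},
  ],
  fingers=0,
)

```text
t: 24.3
position: [0.6688, 0.0491, 0.1783]
orientation: [3.132, 0.002, 1.686]
ft_force: [0.1, 0.4, 0.7]
opening: 1.004
finger_force: 0.0
```

```bash
python3 w.py 37 666 49;python3 go.py 419.5,-294,160,3.2546 419.5,-294,34,3.2546
```

```text
3647 z 0.0369 circ ((666.753662109375, 37.3173713684082), 44.7135124206543) rect ((666.5274047851562, 37.4492073059082), (36.80904769897461, 85.51921081542969), 6.323080539703369) mean [666.46936   38.580418]
t 24.35 p [669.1  49.1 179. ] rpy [3.132e+00 2.000e-03 1.686e+00] q6 -0.21 open 1.002
slide [-0.7807 -0.7182  0.0476] twist -0.4994
slide [-0.     0.     0.315] twist -0.0
```

Emit:
send_rows(
  increments=[
    {"slide": [-0.08,-0.075,0],"twist": -0.055},
    {"slide": [-0.18,-0.166,0],"twist": -0.11},
    {"slide": [-0.28,-0.258,0],"twist": -0.165},
    {"slide": [-0.38,-0.35,0],"twist": -0.22},
    {"slide": [-0.48,-0.442,0],"twist": -0.275},
    {"slide": [-0.58,-0.534,0],"twist": -0.33},
    {"slide": [-0.68,-0.626,0.02],"twist": -0.385},
    {"slide": [-0.76,-0.7,0.04],"twist": -0.44},
  ],
)

```text
t: 25.35
position: [0.421, -0.2856, 0.1544]
orientation: [3.141, -0.001, 3.073]
ft_force: [0.7, -0.5, -0.6]
opening: 1.002
finger_force: 0.0
```

```bash
python3 go.py 419.5,-294,150,3.2546
```

```text
t 25.35 p [ 421.  -285.6  154.4] rpy [ 3.141e+00 -1.000e-03  3.073e+00] q6 -2.32 open 1.002
slide [ 0.0022 -0.0213  0.011 ] twist -0.0579
```

Emit:
send_rows(
  increments=[
    {"slide": [0.002,-0.021,0],"twist": 0},
    {"slide": [0.002,-0.021,0],"twist": 0},
  ],
)

```text
t: 25.6
position: [0.4213, -0.2929, 0.1551]
orientation: [3.141, -0.001, 3.065]
ft_force: [1.0, 0.3, 0.9]
opening: 0.999
finger_force: 0.0
```

```bash
python3 w.py 45 419.5 -294;python3 go.py 419.5,-294,34,3.073
```

```text
1022 z 0.0449 circ ((417.5034484863281, -294.9375), 32.12725830078125) rect ((417.9554443359375, -294.94635009765625), (62.753997802734375, 62.84762191772461), 40.764244079589844) mean [ 418.87732 -295.03812]
t 25.65 p [ 421.7 -292.4  155.3] rpy [ 3.141 -0.     3.067] q6 -2.32 open 0.999
slide [ 0.0052 -0.0045  0.3032] twist -0.0019
```

Emit:
send_rows(
  increments=[
    {"slide": [0.007,-0.005,0.1],"twist": 0},
    {"slide": [0.007,-0.005,0.2],"twist": 0},
    {"slide": [0.007,-0.005,0.27],"twist": 0},
    {"slide": [0.007,-0.005,0.297],"twist": 0},
    {"slide": [0.007,-0.005,0.303],"twist": 0},
    {"slide": [0.007,-0.005,0.303],"twist": 0},
  ],
)

```text
t: 26.4
position: [0.4193, -0.2952, 0.0355]
orientation: [-3.14, 0.001, 3.068]
ft_force: [0.7, 0.1, 0.1]
opening: 1.001
finger_force: 0.0
```

Emit:
send_rows(
  increments=[
    {"slide": [0,0,0],"twist": 0},
    {"slide": [0,0,0],"twist": 0},
    {"slide": [0,0,0],"twist": 0},
    {"slide": [0,0,0],"twist": 0},
    {"slide": [0,0,0],"twist": 0},
    {"slide": [0,0,0],"twist": 0},
  ],
  fingers=1,
)

```text
t: 27.15
position: [0.4185, -0.295, 0.0347]
orientation: [-3.141, 0.0, 3.068]
ft_force: [-1.2, 1.1, 3.9]
opening: 0.69
finger_force: 30.0
```

```bash
python3 go.py 582.9,40,150,3.2546
```

```text
t 27.15 p [ 418.5 -295.    34.7] rpy [-3.141  0.     3.068] q6 -2.33 open 0.69
slide [-0.348   0.8655 -0.2882] twist -0.0595
```

Emit:
send_rows(
  increments=[
    {"slide": [0,0,-0.08],"twist": 0},
    {"slide": [0,0,-0.2],"twist": 0},
    {"slide": [-0.01,0.03,-0.29],"twist": -0.02},
    {"slide": [-0.06,0.15,-0.29],"twist": -0.059},
    {"slide": [-0.116,0.29,-0.29],"twist": -0.059},
    {"slide": [-0.17,0.43,-0.29],"twist": -0.059},
    {"slide": [-0.23,0.57,-0.29],"twist": -0.059},
    {"slide": [-0.28,0.7,-0.29],"twist": -0.059},
  ],
)

```text
t: 28.15
position: [0.5512, -0.0218, 0.15]
orientation: [-3.142, -0.0, -3.03]
ft_force: [1.2, 0.1, -0.5]
opening: 0.691
finger_force: 30.0
```

```bash
python3 go.py 583.2,40,100,3.2546
```

```text
t 28.15 p [551.2 -21.8 150. ] rpy [-3.142 -0.    -3.03 ] q6 -1.93 open 0.691
slide [-0.0968  0.1447  0.1249] twist -0.0004
```

Emit:
send_rows(
  increments=[
    {"slide": [-0.07,0.1,0],"twist": 0},
    {"slide": [-0.097,0.145,0.04],"twist": 0},
    {"slide": [-0.097,0.145,0.12],"twist": 0},
    {"slide": [-0.097,0.145,0.18],"twist": 0},
    {"slide": [-0.097,0.145,0.2],"twist": 0},
    {"slide": [-0.097,0.145,0.2],"twist": 0},
  ],
)

```text
t: 28.9
position: [0.5826, 0.038, 0.0701]
orientation: [3.141, -0.001, -3.03]
ft_force: [1.3, -0.2, -0.7]
opening: 0.684
finger_force: 30.0
```

```bash
python3 go.py 583.5,40,38,3.2546
```

```text
t 28.9 p [582.6  38.   70.1] rpy [ 3.141e+00 -1.000e-03 -3.030e+00] q6 -1.81 open 0.684
slide [-0.0027  0.0047  0.0802] twist -0.0006
```

Emit:
send_rows(
  increments=[
    {"slide": [-0.002,0.003,0.04],"twist": 0},
    {"slide": [-0.002,0.003,0.065],"twist": 0},
    {"slide": [-0.002,0.003,0.074],"twist": 0},
    {"slide": [-0.002,0.003,0.078],"twist": 0},
    {"slide": [-0.002,0.003,0.08],"twist": 0},
    {"slide": [-0.002,0.003,0.08],"twist": 0},
  ],
)

```text
t: 29.65
position: [0.5838, 0.0393, 0.0387]
orientation: [-3.141, 0.0, -3.03]
ft_force: [-0.2, -0.1, -0.2]
opening: 0.688
finger_force: 30.0
```

```bash
python3 go.py 583.5,40,37.5,3.2546
```

```text
t 29.65 p [583.8  39.3  38.7] rpy [-3.141  0.    -3.03 ] q6 -1.81 open 0.688
slide [0.0005 0.0018 0.003 ] twist -0.0005
```

Emit:
send_rows(
  increments=[
    {"slide": [0,0,0.003],"twist": 0},
    {"slide": [0,0,0.003],"twist": 0},
  ],
)

```text
t: 29.9
position: [0.5839, 0.0393, 0.0378]
orientation: [-3.141, 0.001, -3.03]
ft_force: [-0.2, -0.4, 2.0]
opening: 0.684
finger_force: 30.0
```

Emit:
send_rows(
  increments=[
    {"slide": [0,0,0],"twist": 0},
    {"slide": [0,0,0],"twist": 0},
    {"slide": [0,0,0],"twist": 0},
    {"slide": [0,0,0],"twist": 0},
    {"slide": [0,0,-0.05],"twist": 0},
    {"slide": [0,0,-0.15],"twist": 0},
    {"slide": [0,0,-0.3],"twist": 0},
    {"slide": [0,0,-0.45],"twist": 0},
  ],
  fingers=0,
)

```text
t: 30.9
position: [0.5834, 0.0394, 0.2205]
orientation: [-3.141, 0.001, -3.03]
ft_force: [1.1, 0.7, -0.8]
opening: 1.004
finger_force: 0.0
```

```bash
python3 w.py 48 583.5 40
python3 - <<'E'
from h import *
for n in('top','scene'):
    s,im=grab(n)
save(im,'end_scene',(220,140,520,340),2.4)
im=load('top'); C=cloud(im); O=np.array([583.9,40])/1000
for k,x,y,H in(('bottle',602.5,-124.1,92),('jarroll',565.3,204,93),('bowl',583.9,40,48),('clip',666,40,37),('vial',432,-141,50),('case',556,388,23)):
    m=(im['depth']>0)&(np.hypot(C[...,0]-x/1e3,C[...,1]-y/1e3)<.055)&(abs(C[...,2]-H/1e3)<.006)
    v,u=np.where(m); r=np.array([ray(im,a,b,H/1e3)[:2] for a,b in zip(u,v)]).astype(np.float32)*1000
    print(k,len(r),np.round(cv2.minAreaRect(r)[0],1),round(cv2.minAreaRect(r)[2],1))
s=bot.sense();print(s['t'],s['position'])
E
```

```text
676 z 0.0479 circ ((583.1005859375, 38.90615463256836), 32.021480560302734) rect ((583.4037475585938, 39.10070037841797), (62.720054626464844, 62.9388313293457), 51.11647415161133) mean [584.3129    39.126587]
bottle 125 [ 603.6 -124.8] 88.6
jarroll 305 [566.7 202.2] 44.0Traceback (most recent call last):
  File "<stdin>", line 9, in <module>
cv2.error: OpenCV(4.12.0) /io/opencv/modules/imgproc/src/convhull.cpp:143: error: (-215:Assertion failed) total >= 0 && (depth == CV_32F || depth == CV_32S) in function 'convexHull'
```

View pics/end_scene.png

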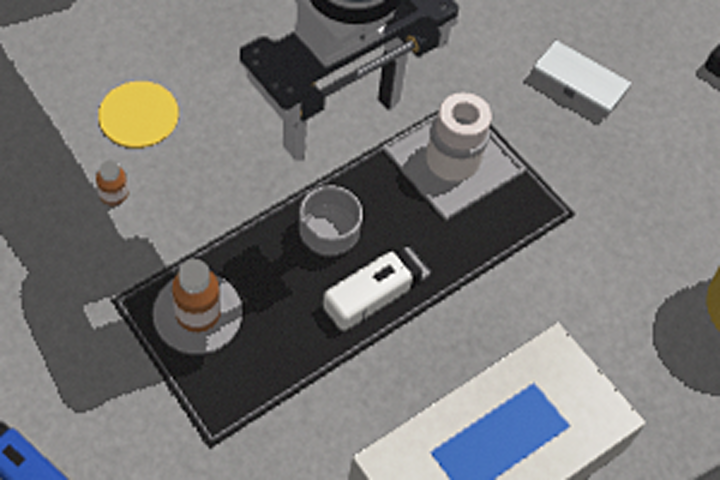

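The picture shows everything in place. The bottle is on the coaster (197,295) and the jar with the roll is on the tray (460,135). The bowl is at (330,220), with the clipper behind it (375,290) and clear of it. The arm is free, so I hand in.

```bash
python3 -c "
from plant import bot
print(bot.hand_in())"
```

```text
the job is handed in; nothing more can be done
None
```

The mat is laid out as asked and handed in at about 31 s of the 122 s allowed; the cameras put all five things inside their limits before hand-in, and `hand_in()` returned no verdict.

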